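Clip the pin brush to the rooftop bench's tether eye

ROBOT

A 7-joint arm with a two-finger parallel gripper is mounted at the origin on the work surface. World frame = base frame: x ahead of the robot, y to its left, z up, the work surface at z = 0. Lengths are in mm, angles in rad, forces in N, time in s.
With the tool pointing down it reaches from about 400 to 875 mm from the base axis. Payload 4.4 kg.
Tool frame: the origin (TCP) lies on the centre line of the jaws, within the pads' length; the fingertips stand 14 mm ahead of it and the grasp point (between the pads) lies 5 mm behind it; z points along the fingers, x is the direction in which the jaws open and shut, and the axes are right-handed (so a half turn about z gives the same grasp; the last joint's range is limited). The gripper opens to 85 mm and grips with 20 to 120 N. Pads are 22 mm wide; open, the fingers measure 114 mm over their backs; the gripper's body (76 mm by 85 mm) begins 54 mm behind the grasp point. The pads swing forward as they close: fully open they stand 13 mm farther back than shut.
Start: joints at [-1.271, 0.628, 0.038, 1.517, -0.027, 0.996, -0.02], TCP at [232.48, 607.018, 245.313] pointing down, gripper open.
Joint ranges: [-3.06, 3.06], [-0.37, 2.12], [-1.25, 1.32], [0.18, 2.47], [-1.1, 4.24], [0.23, 1.98], [-2.94, 2.94]. Speed limits (rad/s): [2.57, 2.57, 3.14, 3.14, 3.14, 3.14, 3.14].

INTERFACE

Orientations are given as [roll, pitch, yaw] about the fixed x, y, z axes, in that order (R = Rz(yaw) Ry(pitch) Rx(roll)).
In Python, from cell import ctrl gives the robot as it stands.
- The arm moves only by the tool send_rows, never from a script. Its argument "commands" is a list of rows, each a list of 5 numbers: the finger opening in mm, from 0 to 85.4, then the shift along the tool's x, y, z in mm, then the turn about the tool's z in degrees. In form: [[grip, x, y, z, roll], ...]. A call has 1 to 5 rows; each row is the pose to reach, as a shift and turn from the pose measured when the call began, along the tool's axes at that moment; what a row does not reach only later rows make up. A row lasts 1/10 s, in which the tool goes at most 50 mm and 8.59 degrees, less where a joint would pass 70% of its speed; a pose out of reach is approached as far as the arm can. A call with a gripper value outside its range is refused whole. The fingers move at their own pace and stop on an object; the grip force is fixed at half the most. Time passes only in rows, so rows that repeat a pose let the fingers close. It gives the time, the measured TCP pose, the force and the opening at its end, in the units of the state.
- ctrl.read_state(): the state, without advancing time (a new reading comes with each control period).
- ctrl.get_image(name): name is "scene" or "top"; returns the picture (420x560x3 uint8, red, green, blue); there is no depth.
- ctrl.camera_params(name): a dict with "fx", "fy", "cx", "cy" (pixels), "cam_to_world" (4x4, takes a point from camera to world coordinates). Camera axes: x right, y down, z forward; pixel columns grow to the right and rows downward; lengths in mm; the calibration is good to about 2 mm. A picture is of the moment at which its call begins. camera_params takes no time and is no camera call.
- ctrl.finish_job(): hands the job in, once; it reports no verdict.
The state is a dict: "clock": time; "qpos": joint angles; "qd": joint speeds; "tau": joint torques, N m; "eef_pos": TCP position; "tool_rot": TCP orientation; "force": force on the tool from outside, world axes, zero at the start; "torque": the same for the moment, N m; "width": finger opening in mm.
Only numpy, scipy, OpenCV 4.12 (cv2) and the standard library are available. Lean on these libraries where they do the work, as an engineer would, in place of code of your own. Each camera call takes 0.05 s, during which the arm holds its last target.

TASK

Clip the pin brush to the bench's steel tether eye so the wind cannot take it: press the sprung gate of the snap hook on its handle gently against a leg of the eye until the gate has sprung shut behind the leg. Still holding the brush, draw it back with a light steady tug of about 6 newtons to prove the gate holds, then let go and leave it clipped and lying flat on the bench, pins up. Never force the hook against the eye, and leave the bowl, comb and massager where they are.

Things in the scene. Friction and masses are not known exactly. Their poses are not given: they have to be found in the camera images.
- brush_grip (a point): Middle of the brush's wooden handle, half-way up (10 mm above the brush's underside). x runs along the brush to its hook, y across, z up. Handle 90 x 22 x 20 mm (x -45 to +45). Behind it (x -44 to -124) the pad, 58 mm wide, steel pins up to 22 mm above this point. In front a steel snap hook: a flat D of 7 mm round bar at this height, 42 mm wide, x +46 to +88.
- brush_hook (a point): Middle of the hook's shut gate, 82 mm ahead of brush_grip, same axes. The hook's side arms have inner faces at y -13 and +13.5 mm (the nose), its back at x -28.5. A leg pressed in at y +6 to +8 (nearest the gate's free end) enters easiest; the gate flips shut with the leg's centre 20 to 23 mm inside (x -20 to -23); at x -24.5 it meets the back. Caught, it bears on the shut gate at x -6.5.
- hook_gate (a joint): Angle of the gate, a 5 mm round bar along y, hinged at brush_hook y -14 mm, free end at y +12.5: 0 shut (sprung), growing as it swings inward (only) towards the handle, to 1.25 rad. About 3 N start it, 5 to 8 N push it on; the push fades over the last few mm while its end slides round the leg, then it flips shut with a free gap before the leg meets the hook's back.
- brush: The whole brush with its hook, 0.13 kg, wood with steel pins, lying flat, pins up. Origin under the middle of the handle on its underside, axes as brush_grip.
- eye: Steel tether eye: a flat plate, 36 x 76 mm, let flush into the bench, and on it a loop of 8 mm bar, 58 mm wide, 50 high, 42 between its legs, each leg on an 18 mm disc foot, 4 high. Origin on the bench at the plate's centre; y from leg to leg, x square to the loop's plane. The hook goes on level, brush square to the loop (along the eye's x, either way), one side of the hook through the loop.
- eye_slot_a (a point): Point 10 mm above the middle of the plate's slot on the eye's +y side, 25 mm from its centre. The loop is clamped fast in the slots, but not in their middle: its two legs (upright, 8 mm thick, straight to 37 mm up) stand up to 5.5 mm to one side of the slot points along the eye's x, both alike, differently each time; find the leg by touch or sight. Across (y) it is exact.
- eye_slot_b (a point): The same point over the slot on the eye's -y side.
- bowl: Empty enamel bowl, loose, 124 mm across, 48 mm high; origin under its centre. Leave alone.
- comb: Cherrywood comb, loose, 170 mm long along its y, 7 mm thick; origin under its middle. Leave alone.
- massager: Ribbed round silicone massager, loose, 68 mm across, 40 mm high; origin under its centre. Leave alone.
- flip_box: Sky-blue flip-top hard plastic box, shut, 136 x 206 x 83 mm (x, y, z), stands still; origin under its centre.

How it is judged (in metres and radians):
On the way, in this order (a step that is already met when the one before it is completed fails the run):
1. a leg of the eye is inside the hook and the gate has sprung shut behind it (((x of eye_slot_a in the frame of brush_hook between -0.031 and -0.01 m and y of eye_slot_a in the frame of brush_hook between -0.0125 and 0.0125 m and z of eye_slot_a in the frame of brush_hook between -0.032 and 0.018 m) or (x of eye_slot_b in the frame of brush_hook between -0.031 and -0.01 m and y of eye_slot_b in the frame of brush_hook between -0.0125 and 0.0125 m and z of eye_slot_b in the frame of brush_hook between -0.032 and 0.018 m)) and value of joint hook_gate below 0.08 rad), for 0.04 s.
2. the clipped brush is drawn back so that its shut gate pulls on the leg with more than 4 N (((x of eye_slot_a in the frame of brush_hook between -0.014 and -0.0003 m and y of eye_slot_a in the frame of brush_hook between -0.0125 and 0.0125 m and z of eye_slot_a in the frame of brush_hook between -0.032 and 0.018 m) or (x of eye_slot_b in the frame of brush_hook between -0.014 and -0.0003 m and y of eye_slot_b in the frame of brush_hook between -0.0125 and 0.0125 m and z of eye_slot_b in the frame of brush_hook between -0.032 and 0.018 m)) and value of joint hook_gate below 0.08 rad and contact force between brush and eye above 4 N), for 0.15 s.
At the end, for the whole second after the job is handed in: A leg of the eye is inside the snap hook (between the gate and the hook's back), the gate is shut within 0.08 rad, and the brush lies at rest on the bench, pins up (handle middle under 16 mm high, tilt under 0.12 rad) (((x of eye_slot_a in the frame of brush_hook between -0.031 and -0.0003 m and y of eye_slot_a in the frame of brush_hook between -0.0125 and 0.0125 m and z of eye_slot_a in the frame of brush_hook between -0.032 and 0.018 m) or (x of eye_slot_b in the frame of brush_hook between -0.031 and -0.0003 m and y of eye_slot_b in the frame of brush_hook between -0.0125 and 0.0125 m and z of eye_slot_b in the frame of brush_hook between -0.032 and 0.018 m)) and value of joint hook_gate below 0.08 rad and height (world z) of brush_grip below 0.016 m and angle between brush's own z axis and vertical below 0.12 rad and linear speed of brush below 0.02 m/s); the robot touches nothing.
It fails at once if the brush and the eye press on each other with more than 20 N (contact force between brush and eye above 20 N).
It fails at once if the tug on the shut gate is more than 10 N (((x of eye_slot_a in the frame of brush_hook between -0.014 and -0.0003 m and y of eye_slot_a in the frame of brush_hook between -0.0125 and 0.0125 m and z of eye_slot_a in the frame of brush_hook between -0.032 and 0.018 m) or (x of eye_slot_b in the frame of brush_hook between -0.014 and -0.0003 m and y of eye_slot_b in the frame of brush_hook between -0.0125 and 0.0125 m and z of eye_slot_b in the frame of brush_hook between -0.032 and 0.018 m)) and value of joint hook_gate below 0.08 rad and contact force between brush and eye above 10 N).
It fails at once if the bowl is moved by more than 20 mm (distance of bowl from where it was at the start of the episode above 0.02 m).
It fails at once if the comb is moved by more than 20 mm (distance of comb from where it was at the start of the episode above 0.02 m).
It fails at once if the massager is moved by more than 20 mm (distance of massager from where it was at the start of the episode above 0.02 m).
It also fails if it takes over 59 s, if anything falls off the work surface, if the arm or the gripper's body presses on something with over 40 N, if the wrist force passes 120 N, or if a joint passes its speed limit or range.

## Working session

There is one attempt and no reset: what is moved stays moved. The work goes in short steps, Python scripts to look and compute and a tool call to move; the robot and the scene stay as the last step left them, time stands still between calls to the robot, and variables do not carry over. Pictures are saved under pics/ and viewed, and the job is handed in when it is done.

Besides the shell and the picture viewer there is one more tool, called as name(argument=value, ...) on one line, values as JSON. send_rows: Moves the arm, as the interface text tells. Its arguments: {"type":"object","properties":{"commands":{"type":"array"}},"required":["commands"]}

```bash
mkdir -p pics; ls; python3 - <<'E'
from cell import ctrl
import cv2,numpy as np
np.set_printoptions(precision=3,suppress=True)
for n in("scene","top"):
    im=ctrl.get_image(n); cv2.imwrite(f"pics/{n}0.png",im[:,:,::-1])
    p=ctrl.camera_params(n); print(n,p)
s=ctrl.read_state(); print(s)
E
```

```text
pics
scene {'fx': 514.8120735530964, 'fy': 514.8120735530964, 'cx': 275.0053738331072, 'cy': 211.59010016244503, 'cam_to_world': array([[   0.362,    0.702,   -0.614, 1336.152],
       [   0.932,   -0.275,    0.236, -169.905],
       [  -0.003,   -0.657,   -0.754,  931.561],
       [   0.   ,    0.   ,    0.   ,    1.   ]])}
top {'fx': 424.35626388537077, 'fy': 424.35626388537077, 'cx': 269.87481430081453, 'cy': 213.08287560291765, 'cam_to_world': array([[  -0.034,   -0.979,    0.202,  404.354],
       [  -0.999,    0.032,   -0.01 ,  119.53 ],
       [   0.003,   -0.202,   -0.979, 1027.635],
       [   0.   ,    0.   ,    0.   ,    1.   ]])}
{'clock': 0.1, 'qpos': array([-1.271,  0.629,  0.038,  1.518, -0.027,  0.996, -0.02 ]), 'qd': array([ 0.   ,  0.001, -0.001, -0.002, -0.001, -0.001, -0.001]), 'tau': array([  0.003, -56.454,   1.23 , -19.398,   0.011,   0.005,  -0.   ]), 'eef_pos': array([232.287, 606.504, 244.464]), 'tool_rot': array([3.142, 0.002, 1.205]), 'force': array([-0.112, -0.228, -0.741]), 'torque': array([-0.003,  0.007, -0.023]), 'width': 85.59504127899164}
```

View pics/scene0.png

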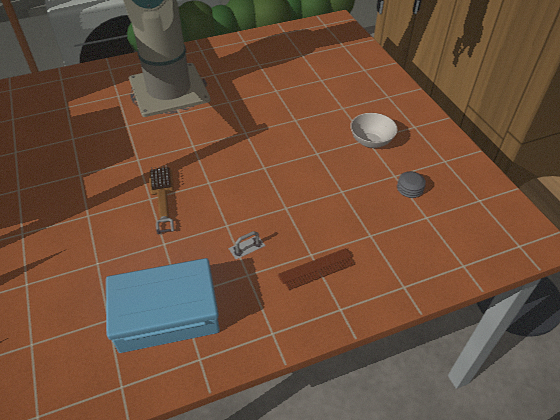

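View pics/top0.png

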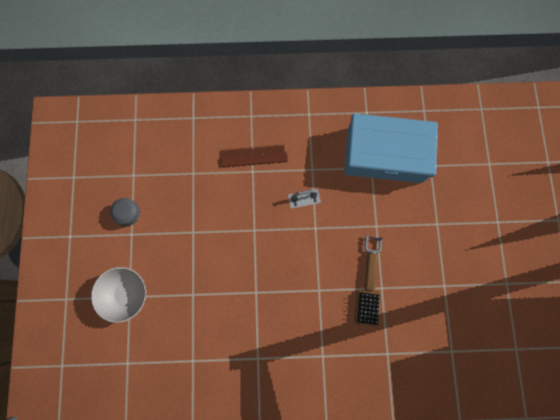

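```bash
python3 - <<'E'
import cv2,numpy as np
t=cv2.imread("pics/top0.png"); s=cv2.imread("pics/scene0.png")
a=cv2.resize(t[170:340,270:420],None,fx=4.6,fy=3.5,interpolation=cv2.INTER_CUBIC)
cv2.imwrite("pics/tc.png",cv2.resize(t[180:330,270:420],None,fx=4,fy=4,interpolation=cv2.INTER_CUBIC))
cv2.imwrite("pics/sc.png",cv2.resize(s[160:265,140:280],None,fx=5.5,fy=5.5,interpolation=cv2.INTER_CUBIC))
E
```

```text
(no output)
```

View pics/tc.png

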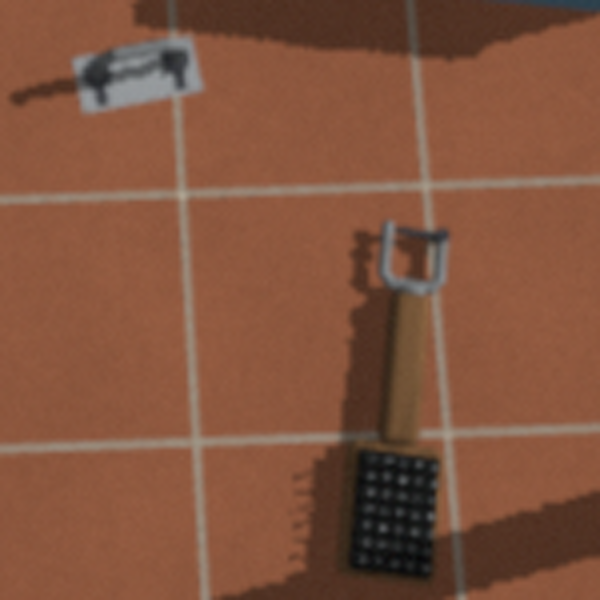

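View pics/sc.png

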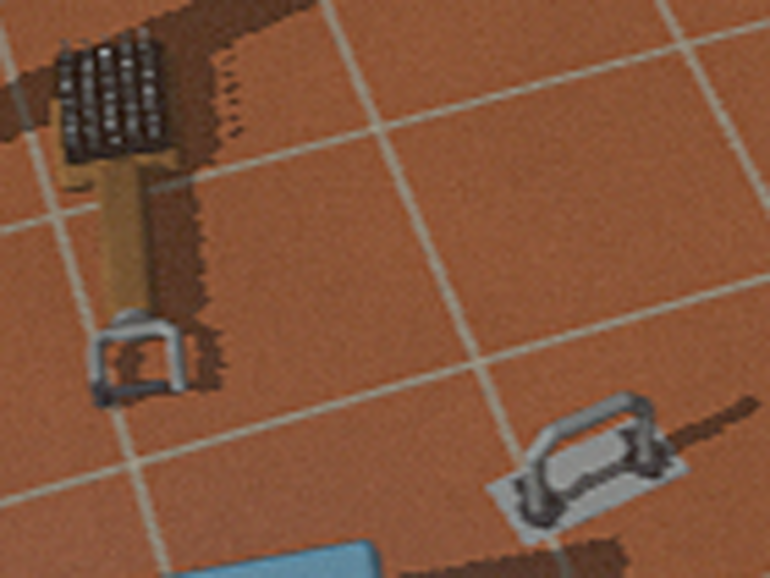

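```bash
cat > h.py <<'E'
import numpy as np,cv2
from cell import ctrl
np.set_printoptions(precision=2,suppress=True)
def cast(n,uv,z):
    p=ctrl.camera_params(n);T=p["cam_to_world"];uv=np.atleast_2d(np.asarray(uv,float))
    d=np.c_[(uv[:,0]-p["cx"])/p["fx"],(uv[:,1]-p["cy"])/p["fy"],np.ones(len(uv))]@T[:3,:3].T
    o=T[:3,3]; return o+d*((z-o[2])/d[:,2])[:,None]
def proj(n,X):
    p=ctrl.camera_params(n);T=p["cam_to_world"];c=(np.atleast_2d(X)-T[:3,3])@T[:3,:3]
    return np.c_[c[:,0]/c[:,2]*p["fx"]+p["cx"],c[:,1]/c[:,2]*p["fy"]+p["cy"]]
E
python3 - <<'E'
from h import *
for n,f,pr,br in(("top","pics/top0.png",(282,180,330,215),(345,225,395,335)),("scene","pics/scene0.png",(222,225,272,262),(140,160,182,240))):
    im=cv2.imread(f);hsv=cv2.cvtColor(im,cv2.COLOR_BGR2HSV)
    m=np.zeros(im.shape[:2],np.uint8)
    x0,y0,x1,y1=pr; h=hsv[y0:y1,x0:x1]
    m[y0:y1,x0:x1]=((h[...,1]<90))*255
    m=cv2.morphologyEx(m,cv2.MORPH_CLOSE,np.ones((5,5)))
    c=max(cv2.findContours(m,0,2)[0],key=cv2.contourArea)
    # cast contour onto z=0 then rect
    P=cast(n,c[:,0,:],0)[:,:2].astype(np.float32); r=cv2.minAreaRect(P); print(n,"plate",r,len(c)); print(cv2.boxPoints(r))
    x0,y0,x1,y1=br; h=hsv[y0:y1,x0:x1]
    print("handle hsv",hsv[270,371] if n=="top" else hsv[205,162], "floor",hsv[260,330] if n=="top" else hsv[215,230])
    m2=np.zeros_like(m); m2[y0:y1,x0:x1]=((h[...,0]>=11)&(h[...,0]<30)&(h[...,1]>100))*255
    v=np.concatenate([m[y0-60 if y0>60 else 0:y1],m2[y0-60:y1]],1); 
    cv2.imwrite(f"pics/m_{n}.png",cv2.resize(m2[y0:y1,x0:x1]|0,None,fx=5,fy=5)); cv2.imwrite(f"pics/p_{n}.png",cv2.resize(m[pr[1]:pr[3],pr[0]:pr[2]],None,fx=8,fy=8))
E
```

```text
top plate ((643.788818359375, 16.978893280029297), (77.75270080566406, 85.92618560791016), 28.982633590698242) 46
[[588.96  35.72]
 [630.6  -39.44]
 [698.61  -1.77]
 [656.98  73.4 ]]
handle hsv [ 14 130 114] floor [  9 141 147]
scene plate ((628.302978515625, 21.313491821289062), (111.81365203857422, 78.45379638671875), 5.425736904144287) 90
[[568.94  55.08]
 [576.36 -23.02]
 [687.67 -12.45]
 [680.25  65.65]]
handle hsv [ 14 147 118] floor [ 11 161 139]
```

```bash
python3 - <<'E'
from h import *
# upscaled raw crops with axes for hand reading; nearest scale
def crop(f,x0,y0,x1,y1,k,out):
    im=cv2.imread(f)[y0:y1,x0:x1]; im=cv2.resize(im,None,fx=k,fy=k,interpolation=cv2.INTER_CUBIC)
    for i in range(x0,x1,5):
        cv2.putText(im,str(i),((i-x0)*k,10),0,.35,(255,255,255),1); cv2.line(im,((i-x0)*k+k//2,12),((i-x0)*k+k//2,16),(255,255,255),1)
    for i in range(y0,y1,5):
        cv2.putText(im,str(i),(0,(i-y0)*k+k//2+4),0,.35,(255,255,255),1); cv2.line(im,(24,(i-y0)*k+k//2),(28,(i-y0)*k+k//2),(255,255,255),1)
    cv2.imwrite(out,im)
crop("pics/top0.png",280,180,330,215,16,"pics/e_top.png")
crop("pics/scene0.png",222,225,272,262,16,"pics/e_sc.png")
E
```

```text
(no output)
```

View pics/e_top.png

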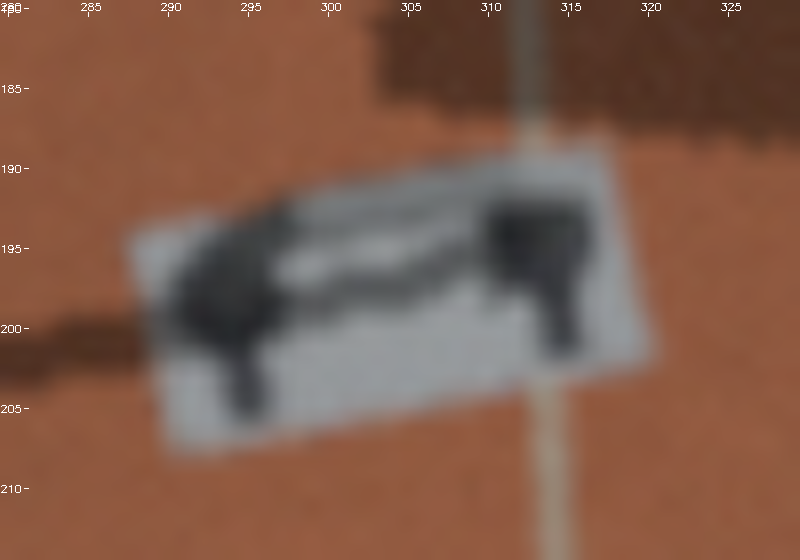

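View pics/e_sc.png

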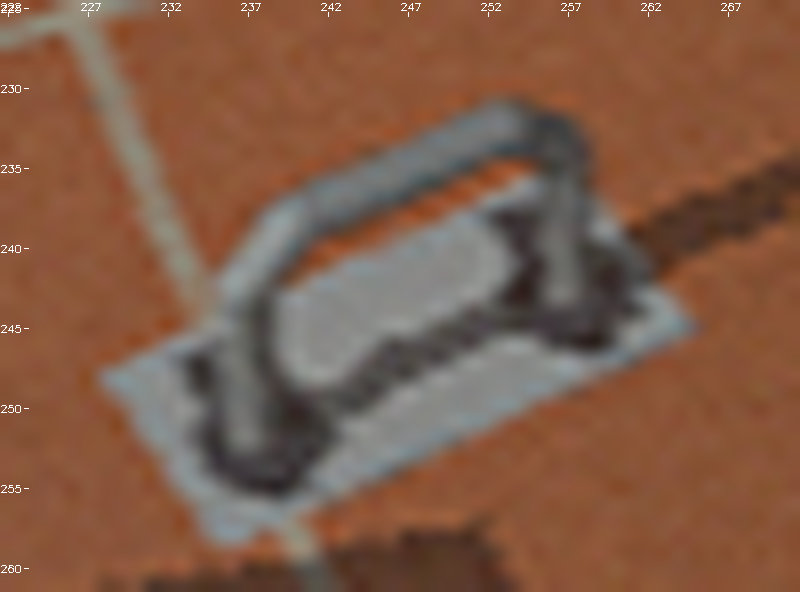

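View pics/m_top.png

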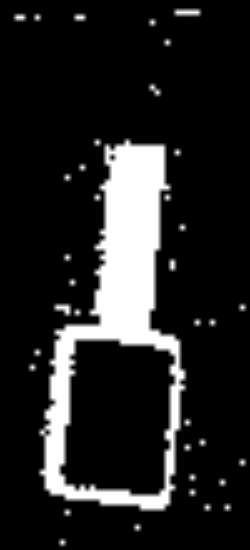

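```bash
python3 - <<'E'
from h import *
E={"top":[(287.75,194.2),(317.4,188.25),(320.4,202),(290.1,207.9)],"scene":[(265.1,244.6),(235.4,258.6),(227.94,248.1),(255.6,235.6)]}
for n,c in E.items():
    P=cast(n,c,0)[:,:2]; y=(P[0]-P[1]+P[3]-P[2]);
    print(n,"ctr",P.mean(0),"len",np.linalg.norm(P[0]-P[1]),np.linalg.norm(P[3]-P[2]),"w",np.linalg.norm(P[0]-P[3]),np.linalg.norm(P[1]-P[2]),"yaw of eye x",np.degrees(np.arctan2(y[1],y[0]))-90)
# brush handle: top view, mask, edges at z=20 (top face)
im=cv2.imread("pics/top0.png");hsv=cv2.cvtColor(im,cv2.COLOR_BGR2HSV).astype(int)
m=np.zeros(im.shape[:2],np.uint8);h=hsv[225:335,345:395];m[225:335,345:395]=(h[...,0]>=12)&(h[...,0]<30)&(h[...,1]>100)
m=cv2.morphologyEx(m,cv2.MORPH_OPEN,np.ones((3,3)))
rows=range(258,288); L=[];R=[]
for v in rows:
    u=np.where(m[v,355:390])[0]+355
    L.append((u.min()-.5,v));R.append((u.max()+.5,v))
A=cast("top",L,20);B=cast("top",R,20)
for Q in (A,B,(A+B)/2):
    f=np.polyfit(Q[:,0],Q[:,1],1); print("yaw",np.degrees(np.arctan(f[0])),"y at x=450,500",np.polyval(f,[450,500]))
vs=np.where(m[:,370])[0]; print("handle rows",vs.min(),vs.max(), cast("top",[(372,vs.min()-.5)],20))
print("box,bowl", cast("top",[(347,176),(371,290),(371,253),(372.5,236.5)],10))
print("ws",(cast("top",[(350,118),(434,122),(347,176),(434,184)],60)))
E
python3 - <<'E'
import cv2
def crop(f,x0,y0,x1,y1,k,out):
    im=cv2.imread(f)[y0:y1,x0:x1]; im=cv2.resize(im,None,fx=k,fy=k,interpolation=cv2.INTER_CUBIC)
    for i in range(x0,x1,5):
        cv2.putText(im,str(i),((i-x0)*k,10),0,.35,(255,255,255),1); cv2.line(im,((i-x0)*k+k//2,12),((i-x0)*k+k//2,16),(255,255,255),1)
    for i in range(y0,y1,5):
        cv2.putText(im,str(i),(0,(i-y0)*k+k//2+4),0,.35,(255,255,255),1); cv2.line(im,(24,(i-y0)*k+k//2),(28,(i-y0)*k+k//2),(255,255,255),1)
    cv2.imwrite(out,im)
crop("pics/top0.png",345,228,395,298,8,"pics/b_top.png")
E
```

```text
top ctr [651.59  22.73] len 75.96419401135324 77.00835321426418 w 35.43351010718326 35.96218442364045 yaw of eye x 9.565526846629695
scene ctr [651.97  22.58] len 76.29657642942568 71.37489107386129 w 34.343189863390144 34.52312852130331 yaw of eye x 9.231318168218777
yaw -9.510104128695524 y at x=450,500 [-110.36 -118.74]
yaw -10.107086878163186 y at x=450,500 [-133.34 -142.25]
yaw -9.810062358055074 y at x=450,500 [-121.85 -130.49]
handle rows 254 293 [[ 505.88 -130.55   20.  ]]
box,bowl [[ 702.2   -86.59   10.  ]
 [ 420.82 -123.55   10.  ]
 [ 508.17 -130.73   10.  ]
 [ 548.01 -137.64   10.  ]]
ws [[ 834.39  -94.18   60.  ]
 [ 817.36 -298.4    60.  ]
 [ 687.56  -76.46   60.  ]
 [ 661.19 -280.85   60.  ]]
```

View pics/b_top.png

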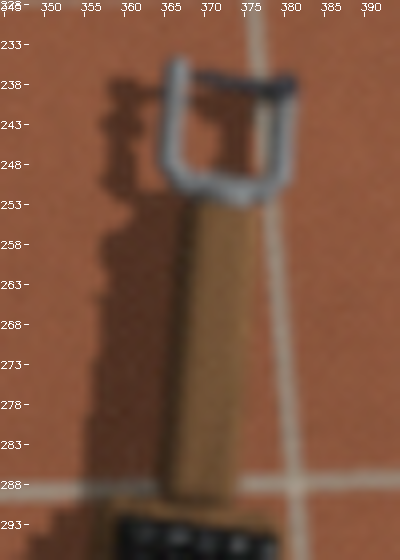

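```bash
cat >> h.py <<'E'
def rel(t,yaw=None):
    s=ctrl.read_state(); 
    from scipy.spatial.transform import Rotation as Ro
    R=Ro.from_euler("xyz",s["tool_rot"]).as_matrix()
    print("clk",s["clock"],"pos",s["eef_pos"],"rpy deg",np.degrees(s["tool_rot"]),"F",s["force"],"T",s["torque"],"w",s["width"])
    print("shift",R.T@(np.array(t)-s["eef_pos"]), "roll",None if yaw is None else -(yaw-np.degrees(s["tool_rot"][2])))
E
python3 - <<'E'
from h import *
rel((470,250,180),80.2)
rel((464,-124,120),80.2)
E
```

```text
clk 0.1 pos [232.29 606.5  244.46] rpy deg [180.     0.1   69.04] F [-0.11 -0.23 -0.74] T [-0.    0.01 -0.02] w 85.59504127899164
shift [-247.79  349.5    64.9 ] roll -11.15709287893354
clk 0.1 pos [232.29 606.5  244.46] rpy deg [180.     0.1   69.04] F [-0.11 -0.23 -0.74] T [-0.    0.01 -0.02] w 85.59504127899164
shift [-599.09  477.66  125.52] roll -11.15709287893354
```

send_rows(commands=[[85,-28,40,7,-4],[85,-56,80,14,-8],[85,-84,120,22,-11],[85,-112,160,29,-11],[85,-140,200,36,-11]])

```text
clock: 0.6
eef_pos: [369.6, 402.3, 208.2]
tool_rot: [-3.141, 0.002, 1.397]
force: [1.7, 0.7, -0.0]
width: 84.9
```

```bash
python3 -c "
from h import *
rel((464,-124,120),80.2)"
```

```text
clk 0.6 pos [369.61 402.25 208.21] rpy deg [-179.97    0.12   80.06] F [ 1.74  0.65 -0.05] T [ 0.01 -0.09 -0.02] w 84.91076991733861
shift [-501.87  183.87   89.2 ] roll -0.14194014610420425
```

send_rows(commands=[[85,-46,17,5,0],[85,-92,34,12,0],[85,-138,50,20,0],[85,-184,67,30,0],[85,-230,84,40,0]])

```text
clock: 1.1
eef_pos: [412.5, 159.6, 168.4]
tool_rot: [-3.141, 0.002, 1.398]
force: [1.3, -1.0, -0.8]
width: 84.9
```

```bash
python3 -c "
from h import *
rel((464,-124,110),80.2)"
```

```text
clk 1.1 pos [412.55 159.59 168.45] rpy deg [-179.99    0.12   80.08] F [ 1.31 -0.99 -0.81] T [ 0.02 -0.1   0.04] w 84.87517105474362
shift [-270.37   99.54   58.98] roll -0.11727948671978083
```

send_rows(commands=[[85,-46,17,10,0],[85,-92,34,20,0],[85,-138,51,30,0],[85,-184,68,40,0],[85,-230,85,50,0]])

```text
clock: 1.6
eef_pos: [456.3, -81.6, 118.8]
tool_rot: [-3.141, 0.002, 1.398]
force: [0.3, 0.5, -0.2]
width: 85.0
```

send_rows(commands=[[85,-40,15,8,0],[85,-40,15,8,0],[85,-40,15,8,0]])

```text
clock: 1.9
eef_pos: [463.7, -124.9, 110.4]
tool_rot: [-3.14, 0.002, 1.394]
force: [-0.2, 0.6, 0.4]
width: 85.1
```

```bash
python3 -c "
from h import *
for n in('top','scene'):
    cv2.imwrite(f'pics/{n}1.png',cv2.resize(ctrl.get_image(n)[150:350,270:470] if n=='top' else ctrl.get_image(n)[100:300,60:260],None,fx=3,fy=3,interpolation=2)[:,:,::-1])
rel((464,-124,17.5),80.2)"
```

```text
clk 2.0 pos [ 463.97 -122.34  110.79] rpy deg [-179.94    0.06   80.18] F [ 0.15  0.25 -0.82] T [ 0.03  0.01 -0.  ] w 85.04365870802427
shift [-1.54  0.41 93.29] roll -0.022171626336472627
```

View pics/scene1.png

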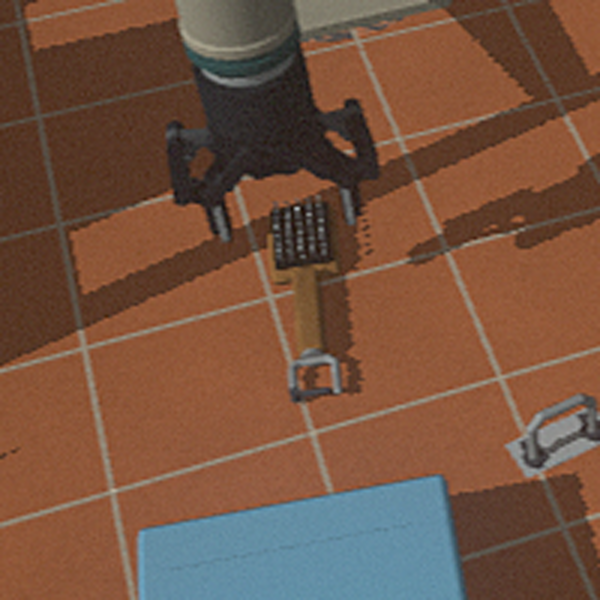

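send_rows(commands=[[85,-1.5,0.5,30,0],[85,-1.5,0.5,60,0],[85,-1.5,0.5,82,0],[85,-1.5,0.5,92,0],[85,-1.5,0.5,92,0]])

```text
clock: 2.5
eef_pos: [463.4, -121.7, 17.8]
tool_rot: [-3.138, -0.0, 1.404]
force: [-0.6, 0.3, -0.1]
width: 84.9
```

send_rows(commands=[[0,0,0,0,0],[0,0,0,0,0],[0,0,0,0,0],[0,0,0,0,0],[0,0,0,0,0]])

```text
clock: 3.0
eef_pos: [463.9, -122.0, 18.7]
tool_rot: [-3.139, 0.0, 1.404]
force: [-0.8, 0.2, 6.9]
width: 20.5
```

send_rows(commands=[[0,0,0,0,0],[0,0,0,0,0],[0,0,0,0,0],[0,0,0,0,0],[0,0,0,0,0]])

```text
clock: 3.5
eef_pos: [463.9, -122.0, 18.7]
tool_rot: [-3.139, 0.0, 1.404]
force: [-0.2, 0.1, 0.1]
width: 20.6
```

```bash
python3 -c "
from h import *
rel((464,-124,17.5),80.2)"
```

```text
clk 3.5 pos [ 463.88 -122.02   18.68] rpy deg [-179.87    0.02   80.44] F [-0.17  0.12  0.15] T [-0.07 -0.    0.01] w 20.602472510909827
shift [-1.94  0.45  1.18] roll 0.24021994298502136
```

send_rows(commands=[[0,0,0,-2,0],[0,0,0,-3.5,0],[0,0,0,-3.5,0]])

```text
clock: 3.8
eef_pos: [464.0, -122.0, 22.3]
tool_rot: [-3.14, 0.0, 1.404]
force: [-0.3, -0.7, -1.1]
width: 20.4
```

```bash
cat >>h.py <<'E'
def crop(im,x0,y0,x1,y1,k,out):
    im=cv2.resize(np.ascontiguousarray(im[y0:y1,x0:x1,::-1]),None,fx=k,fy=k,interpolation=cv2.INTER_CUBIC)
    for i in range(x0,x1,5):
        cv2.putText(im,str(i),((i-x0)*k,10),0,.35,(255,255,255),1); cv2.line(im,((i-x0)*k+k//2,12),((i-x0)*k+k//2,16),(255,255,255),1)
    for i in range(y0,y1,5):
        cv2.putText(im,str(i),(0,(i-y0)*k+k//2+4),0,.35,(255,255,255),1); cv2.line(im,(24,(i-y0)*k+k//2),(28,(i-y0)*k+k//2),(255,255,255),1)
    cv2.imwrite(out,im)
E
python3 -c "
from h import *
t=ctrl.get_image('top');s=ctrl.get_image('scene')
cv2.imwrite('pics/top2f.png',t[:,:,::-1]);cv2.imwrite('pics/scene2f.png',s[:,:,::-1])
crop(t,340,225,410,275,11,'pics/top2.png');crop(s,140,180,200,240,10,'pics/scene2.png')
rel((464,-124,17.5),80.2)
st=ctrl.read_state();a=st['tool_rot'][2]-np.pi/2;g=st['eef_pos']
for d in(45,82):
  for y in(-16.5,0,17): 
    X=[g[0]+d*np.cos(a)-y*np.sin(a),g[1]+d*np.sin(a)+y*np.cos(a),13.5]; print(d,y,proj('top',X),proj('scene',X))
"
```

```text
clk 3.9 pos [ 463.9  -121.96   22.2 ] rpy deg [-179.87    0.01   80.44] F [ 1.08  0.12 -2.05] T [-0.06 -0.04 -0.01] w 20.35482513382948
shift [-1.99  0.44  4.69] roll 0.24474958053866658
45 -16.5 [[377.67 253.73]] [[157.55 217.59]]
45 0 [[370.81 252.81]] [[164.64 216.49]]
45 17 [[363.74 251.87]] [[171.92 215.37]]
82 -16.5 [[378.92 238.55]] [[158.45 229.58]]
82 0 [[372.11 237.64]] [[165.68 228.44]]
82 17 [[365.09 236.72]] [[173.1  227.27]]
```

View pics/top2.png

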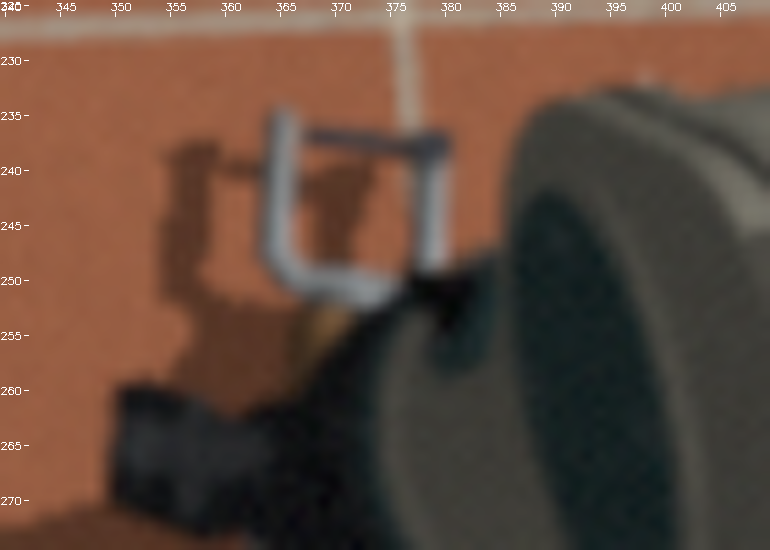

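View pics/scene2.png

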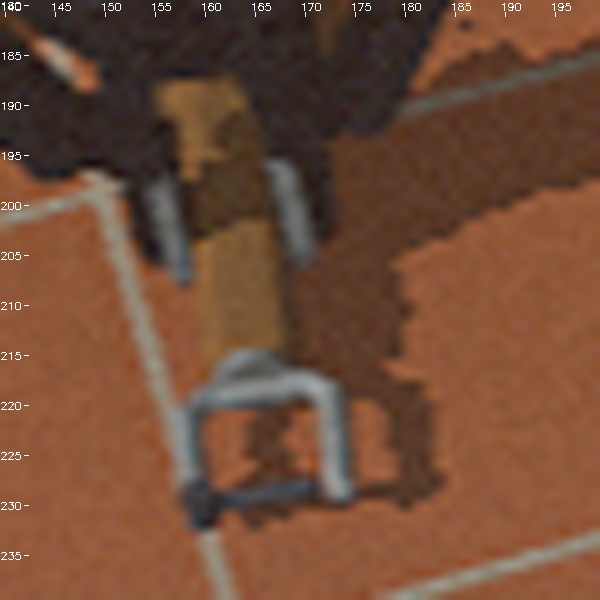

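```bash
python3 -c "
from h import *
C=np.array([651.8,22.65]);a=np.radians(9.4);ex=np.array([np.cos(a),np.sin(a)]);ey=np.array([-ex[1],ex[0]])
for nm,uv,z in(('legA scene base',(256.6,243.6),4),('legB scene base',(237.3,253),4),('A z30',(256.6,236.5),30)):
  P=cast('scene',[uv],z)[0,:2]-C; print(nm,P@ex,P@ey)
for hx in (45,36): # leg at hook x
  leg=C+25*ey+5*ex; g=leg-(82.3+hx)*ex-7*ey; print(hx,g); rel((g[0],g[1],22),99.4)
"
```

```text
legA scene base 7.544027899583866 23.114490180003248
legB scene base 8.537102830023635 -26.889963333045877
A z30 7.9880933820740365 23.763625847457437
45 [528.2   20.43]
clk 3.9 pos [ 463.9  -121.96   22.2 ] rpy deg [-179.87    0.01   80.44] F [ 1.08  0.12 -2.05] T [-0.06 -0.04 -0.01] w 20.35482513382948
shift [151.1   39.77   0.07] roll -18.955250419461336
36 [537.08  21.9 ]
clk 3.9 pos [ 463.9  -121.96   22.2 ] rpy deg [-179.87    0.01   80.44] F [ 1.08  0.12 -2.05] T [-0.06 -0.04 -0.01] w 20.35482513382948
shift [154.02  48.28   0.05] roll -18.955250419461336
```

send_rows(commands=[[0,40,10,0,-5],[0,80,20,0,-10],[0,115,30,0,-15],[0,140,37,0,-19],[0,152,39,0,-19]])

```text
clock: 4.4
eef_pos: [529.0, 24.8, 22.1]
tool_rot: [3.142, -0.002, 1.739]
force: [-0.1, 0.4, -1.0]
width: 20.3
```

send_rows(commands=[[0,0,0,0,0],[0,0,0,0,0],[0,0,0,0,0]])

```text
clock: 4.7
eef_pos: [528.0, 22.6, 22.0]
tool_rot: [-3.14, -0.001, 1.736]
force: [-0.2, 0.8, -1.4]
width: 20.1
```

```bash
python3 -c "
from h import *
t=ctrl.get_image('top');s=ctrl.get_image('scene')
cv2.imwrite('pics/top3f.png',t[:,:,::-1]);cv2.imwrite('pics/scene3f.png',s[:,:,::-1])
crop(t,275,180,345,235,11,'pics/top3.png');crop(s,200,190,270,265,8,'pics/scene3.png')
rel((528.2,20.43,22),99.4)
st=ctrl.read_state();a=st['tool_rot'][2]-np.pi/2;g=st['eef_pos']
for d in(82,):
  for y in(-16.5,0,17): 
    X=[g[0]+d*np.cos(a)-y*np.sin(a),g[1]+d*np.sin(a)+y*np.cos(a),13.5]; print(d,y,proj('top',X),proj('scene',X))
"
```

```text
clk 4.8 pos [528.29  22.87  22.05] rpy deg [-179.93   -0.08   99.5 ] F [-0.29  0.01 -1.71] T [ 0.01 -0.01  0.01] w 20.49976802083876
shift [-2.4  -0.49  0.05] roll 0.09578617610081608
82 -16.5 [[306.26 212.52]] [[239.12 230.37]]
82 0 [[299.66 213.82]] [[245.44 227.51]]
82 17 [[292.85 215.17]] [[251.89 224.6 ]]
```

View pics/top3.png

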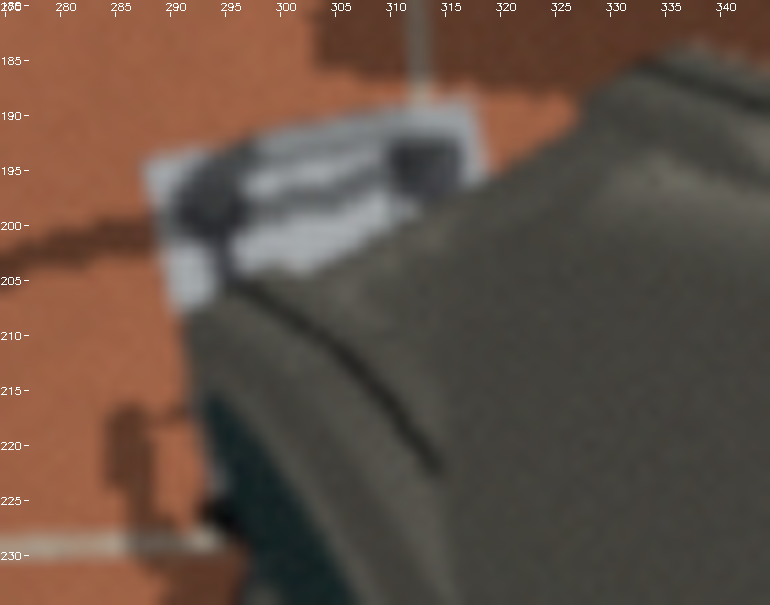

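View pics/scene3.png

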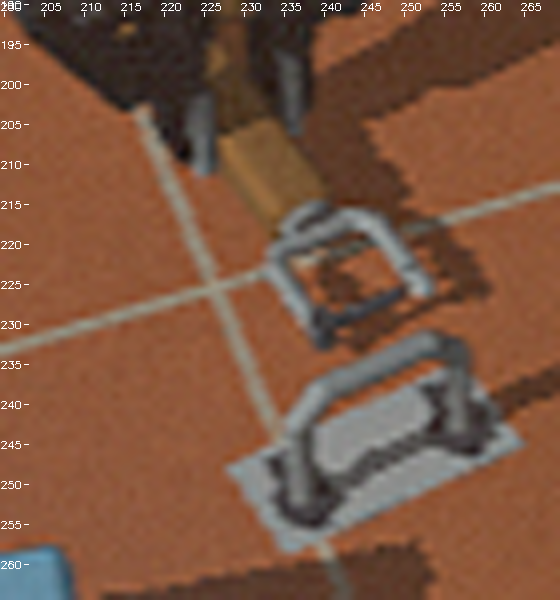

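send_rows(commands=[[0,-1.5,8,0,0],[0,-2.5,16,0,0],[0,-2.5,22,0,0],[0,-2.5,24,0,0],[0,-2.5,24,0,0]])

```text
clock: 5.3
eef_pos: [552.8, 24.5, 22.0]
tool_rot: [-3.141, -0.002, 1.736]
force: [-0.3, -0.3, -1.5]
width: 20.6
```

```bash
cat >>h.py <<'E'
def eye(n=1):
    st=ctrl.read_state();C=np.array([651.8,22.65]);a=np.radians(9.4);ex=np.array([np.cos(a),np.sin(a)]);ey=np.array([-ex[1],ex[0]])
    b=st['tool_rot'][2]-np.pi/2;bx=np.array([np.cos(b),np.sin(b)]);by=np.array([-bx[1],bx[0]])
    h=st['eef_pos'][:2]+82.3*bx; leg=C+25*ey+4.4*ex-h
    f=st['force'][:2]
    print("clk %.2f leg in hook x %.2f y %.2f  yaw err %.2f  F along %.2f across %.2f z %.2f Tz %.3f z %.2f w %.1f"%(st['clock'],leg@bx,leg@by,np.degrees(b)-9.4,f@bx,f@by,st['force'][2],st['torque'][2],st['eef_pos'][2],st['width']))
E
python3 -c "
from h import *
eye()"
```

```text
clk 5.30 leg in hook x 19.45 y 6.80  yaw err 0.09  F along -0.35 across -0.23 z -1.46 Tz 0.020 z 21.96 w 20.6
```

send_rows(commands=[[0,0,3,0,0],[0,0,6,0,0],[0,0,8,0,0],[0,0,9,0,0],[0,0,10,0,0]])

```text
clock: 5.8
eef_pos: [562.7, 26.2, 21.9]
tool_rot: [-3.141, -0.002, 1.737]
force: [0.3, 0.1, -1.1]
width: 20.4
```

```bash
python3 -c "
from h import *
eye()"
```

```text
clk 5.80 leg in hook x 9.47 y 6.76  yaw err 0.10  F along 0.29 across 0.05 z -1.07 Tz 0.046 z 21.92 w 20.4
```

send_rows(commands=[[0,0,1,0,0],[0,0,2,0,0],[0,0,2,0,0]])

```text
clock: 6.1
eef_pos: [564.8, 26.6, 22.0]
tool_rot: [-3.141, -0.002, 1.737]
force: [0.5, -0.3, -1.4]
width: 20.4
```

```bash
python3 -c "
from h import *
eye()"
```

```text
clk 6.10 leg in hook x 7.28 y 6.71  yaw err 0.10  F along 0.48 across -0.40 z -1.39 Tz -0.021 z 21.97 w 20.4
```

send_rows(commands=[[0,0,1,0,0],[0,0,2,0,0],[0,0,2,0,0]])

```text
clock: 6.4
eef_pos: [565.8, 26.7, 21.8]
tool_rot: [-3.139, -0.001, 1.737]
force: [-2.1, -0.5, -1.2]
width: 20.4
```

```bash
python3 -c "
from h import *
eye()"
```

```text
clk 6.40 leg in hook x 6.25 y 6.83  yaw err 0.10  F along -2.12 across -0.16 z -1.25 Tz 0.024 z 21.75 w 20.4
```

send_rows(commands=[[0,0,2,0,0],[0,0,3,0,0],[0,0,4,0,0],[0,0,4,0,0]])

```text
clock: 6.8
eef_pos: [569.4, 27.2, 21.6]
tool_rot: [-3.138, -0.001, 1.736]
force: [-3.2, -0.6, 0.1]
width: 20.5
```

```bash
python3 -c "
from h import *
eye()"
```

```text
clk 6.80 leg in hook x 2.63 y 6.90  yaw err 0.09  F along -3.22 across -0.08 z 0.14 Tz 0.055 z 21.64 w 20.5
```

send_rows(commands=[[0,0,1,0,0],[0,0,2,0,0],[0,0,3,0,0],[0,0,4,0,0],[0,0,5,0,0]])

```text
clock: 7.3
eef_pos: [573.5, 28.1, 21.3]
tool_rot: [-3.136, -0.001, 1.737]
force: [-5.2, -0.2, -0.4]
width: 20.7
```

```bash
python3 -c "
from h import *
eye()"
```

```text
clk 7.30 leg in hook x -1.57 y 6.72  yaw err 0.11  F along -5.17 across 0.69 z -0.38 Tz 0.047 z 21.31 w 20.7
```

send_rows(commands=[[0,0,1,-0.2,0],[0,0,2,-0.3,0],[0,0,3,-0.3,0],[0,0,4,-0.3,0],[0,0,5,-0.3,0]])

```text
clock: 7.8
eef_pos: [577.0, 28.4, 21.0]
tool_rot: [-3.133, -0.001, 1.736]
force: [-5.7, -1.2, -2.1]
width: 20.5
```

```bash
python3 -c "
from h import *
eye()"
```

```text
clk 7.80 leg in hook x -5.02 y 6.99  yaw err 0.09  F along -5.78 across -0.27 z -2.14 Tz 0.066 z 21.03 w 20.5
```

send_rows(commands=[[0,0,1,-0.4,0],[0,0,2,-0.5,0],[0,0,3,-0.6,0],[0,0,4,-0.6,0],[0,0,5,-0.6,0]])

```text
clock: 8.3
eef_pos: [580.2, 28.3, 20.9]
tool_rot: [-3.129, -0.0, 1.736]
force: [-5.8, -2.4, -1.0]
width: 20.6
```

```bash
python3 -c "
from h import *
eye()"
```

```text
clk 8.30 leg in hook x -8.22 y 7.65  yaw err 0.06  F along -6.16 across -1.43 z -1.04 Tz -0.053 z 20.88 w 20.6
```

send_rows(commands=[[0,0,1,-0.4,0],[0,0,2,-0.5,0],[0,0,3,-0.6,0],[0,0,4,-0.6,0],[0,0,5,-0.6,0]])

```text
clock: 8.8
eef_pos: [584.1, 27.7, 20.8]
tool_rot: [-3.126, 0.001, 1.735]
force: [-5.0, -3.3, -2.2]
width: 20.5
```

```bash
python3 -c "
from h import *
eye()"
```

```text
clk 8.80 leg in hook x -11.90 y 9.02  yaw err -0.02  F along -5.47 across -2.40 z -2.15 Tz -0.113 z 20.82 w 20.5
```

send_rows(commands=[[0,1.5,1,-0.5,0],[0,2.5,2,-0.8,0],[0,3,3,-0.8,0],[0,3,4,-0.8,0]])

```text
clock: 9.2
eef_pos: [587.3, 29.1, 21.2]
tool_rot: [-3.124, 0.004, 1.732]
force: [-3.6, -3.6, -1.3]
width: 20.5
```

```bash
python3 -c "
from h import *
eye()"
```

```text
clk 9.20 leg in hook x -15.39 y 8.25  yaw err -0.15  F along -4.09 across -2.95 z -1.27 Tz -0.272 z 21.20 w 20.5
```

send_rows(commands=[[0,1,1,-0.3,0],[0,2,2,-0.3,0],[0,2,3,-0.3,0],[0,2,4,-0.3,0]])

```text
clock: 9.6
eef_pos: [592.8, 33.0, 21.9]
tool_rot: [-3.128, 0.002, 1.733]
force: [0.4, -0.1, -1.3]
width: 20.9
```

```bash
python3 -c "
from h import *
eye()"
```

```text
clk 9.60 leg in hook x -21.38 y 5.22  yaw err -0.11  F along 0.36 across -0.18 z -1.30 Tz 0.007 z 21.85 w 20.9
```

send_rows(commands=[[0,0,0,0,0],[0,0,0,0,0]])

```text
clock: 9.8
eef_pos: [593.7, 34.0, 22.1]
tool_rot: [-3.13, 0.001, 1.734]
force: [0.6, -0.3, -0.8]
width: 20.5
```

```bash
python3 -c "
from h import *
eye()
s=ctrl.get_image('scene');crop(s,215,205,280,265,11,'pics/scene4.png')"
```

```text
clk 9.80 leg in hook x -22.41 y 4.39  yaw err -0.06  F along 0.56 across -0.44 z -0.78 Tz -0.042 z 22.14 w 20.5
```

View pics/scene4.png

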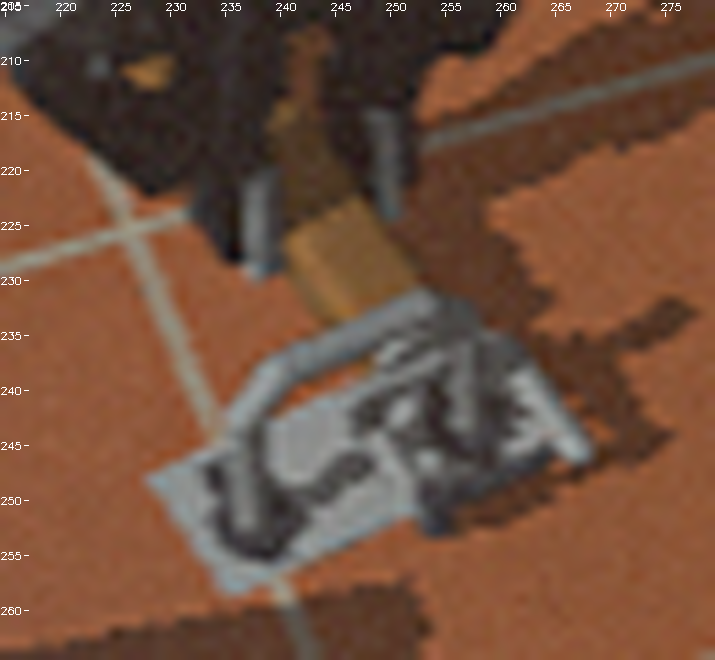

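send_rows(commands=[[0,0,-2,0,0],[0,0,-5,0,0],[0,0,-8,0,0],[0,0,-10,0,0],[0,0,-10,0,0]])

```text
clock: 10.35
eef_pos: [582.9, 31.9, 22.2]
tool_rot: [-3.129, 0.002, 1.734]
force: [0.4, -0.5, -0.4]
width: 20.5
```

```bash
python3 -c "
from h import *
eye()"
```

```text
clk 10.35 leg in hook x -11.45 y 4.72  yaw err -0.07  F along 0.32 across -0.51 z -0.43 Tz -0.012 z 22.16 w 20.5
```

send_rows(commands=[[0,0,-1,0,0],[0,0,-2,0,0],[0,0,-3,0,0],[0,0,-3.5,0,0],[0,0,-3.5,0,0]])

```text
clock: 10.85
eef_pos: [579.4, 31.3, 22.2]
tool_rot: [-3.129, 0.002, 1.734]
force: [0.6, 0.3, -1.9]
width: 20.2
```

```bash
python3 -c "
from h import *
eye()"
```

```text
clk 10.85 leg in hook x -7.92 y 4.70  yaw err -0.07  F along 0.63 across 0.22 z -1.89 Tz -0.015 z 22.20 w 20.2
```

send_rows(commands=[[0,0,-0.5,0,0],[0,0,-1,0,0],[0,0,-1.5,0,0],[0,0,-2,0,0],[0,0,-2,0,0]])

```text
clock: 11.35
eef_pos: [577.7, 31.1, 22.3]
tool_rot: [-3.129, 0.002, 1.734]
force: [0.9, 0.5, -0.8]
width: 20.2
```

```bash
python3 -c "
from h import *
eye()"
```

```text
clk 11.35 leg in hook x -6.16 y 4.70  yaw err -0.07  F along 0.99 across 0.39 z -0.77 Tz 0.006 z 22.28 w 20.2
```

send_rows(commands=[[0,0,-0.5,0,0],[0,0,-0.8,0,0],[0,0,-1,0,0],[0,0,-1,0,0]])

```text
clock: 11.75
eef_pos: [577.4, 31.0, 22.4]
tool_rot: [-3.13, 0.002, 1.734]
force: [3.7, -0.0, -3.0]
width: 20.7
```

```bash
python3 -c "
from h import *
eye()"
```

```text
clk 11.75 leg in hook x -5.84 y 4.69  yaw err -0.07  F along 3.68 across -0.61 z -2.97 Tz 0.005 z 22.41 w 20.7
```

send_rows(commands=[[0,0,-0.9,0,0],[0,0,-1.1,0,0],[0,0,-1.3,0,0],[0,0,-1.3,0,0]])

```text
clock: 12.15
eef_pos: [577.2, 31.0, 22.6]
tool_rot: [-3.133, 0.002, 1.734]
force: [5.4, 0.7, -3.3]
width: 20.4
```

```bash
python3 -c "
from h import *
eye()"
```

```text
clk 12.15 leg in hook x -5.66 y 4.65  yaw err -0.08  F along 5.48 across -0.15 z -3.29 Tz -0.041 z 22.62 w 20.4
```

send_rows(commands=[[0,0,-1.3,0,0],[0,0,-1.4,0,0],[0,0,-1.5,0,0],[0,0,-1.5,0,0],[0,0,-1.5,0,0]])

```text
clock: 12.65
eef_pos: [577.1, 31.1, 23.0]
tool_rot: [-3.136, 0.001, 1.733]
force: [5.7, 0.6, -4.2]
width: 20.4
```

```bash
python3 -c "
from h import *
eye()"
```

```text
clk 12.65 leg in hook x -5.62 y 4.62  yaw err -0.08  F along 5.71 across -0.32 z -4.19 Tz -0.029 z 22.96 w 20.4
```

send_rows(commands=[[0,0,-1.5,0.3,0],[0,0,-1.6,0.5,0],[0,0,-1.6,0.5,0],[0,0,-1.6,0.5,0]])

```text
clock: 13.05
eef_pos: [577.1, 31.1, 22.7]
tool_rot: [-3.139, 0.001, 1.733]
force: [5.6, 0.1, -4.2]
width: 20.7
```

```bash
python3 -c "
from h import *
eye()"
```

```text
clk 13.05 leg in hook x -5.57 y 4.59  yaw err -0.09  F along 5.54 across -0.83 z -4.18 Tz -0.069 z 22.74 w 20.7
```

send_rows(commands=[[0,0,2,0,0],[0,0,5,0,0],[0,0,7,0,0],[0,0,7,1,0],[0,0,7,2,0]])

```text
clock: 13.55
eef_pos: [583.5, 32.1, 20.5]
tool_rot: [-3.138, 0.001, 1.733]
force: [-0.7, 0.1, -0.8]
width: 20.4
```

send_rows(commands=[[0,0,0,1,0],[0,0,0,1.5,0],[0,0,0,2,0],[0,0,0,2,0]])

```text
clock: 13.95
eef_pos: [583.1, 32.0, 18.7]
tool_rot: [-3.137, 0.001, 1.733]
force: [-2.0, -0.4, 2.4]
width: 20.4
```

```bash
python3 -c "
from h import *
eye()"
```

```text
clk 13.95 leg in hook x -11.68 y 4.66  yaw err -0.09  F along -2.09 across -0.08 z 2.40 Tz -0.005 z 18.72 w 20.4
```

On the bench; now open and rise.

send_rows(commands=[[40,0,0,0,0],[85,0,0,0,0],[85,0,0,0,0],[85,0,0,0,0],[85,0,0,0,0]])

```text
clock: 14.45
eef_pos: [583.2, 32.1, 18.7]
tool_rot: [-3.137, 0.001, 1.733]
force: [-0.1, -0.1, -0.4]
width: 84.5
```

send_rows(commands=[[85,0,0,-10,0],[85,0,0,-30,0],[85,0,0,-60,0],[85,0,0,-100,0],[85,0,0,-140,0]])

```text
clock: 14.95
eef_pos: [583.4, 32.3, 160.6]
tool_rot: [-3.137, 0.001, 1.734]
force: [0.7, -1.1, -0.5]
width: 85.0
```

send_rows(commands=[[85,0,-45,-10,0],[85,0,-90,-20,0],[85,0,-130,-30,0],[85,0,-140,-30,0],[85,0,-140,-30,0]])

```text
clock: 15.45
eef_pos: [444.5, 9.3, 192.2]
tool_rot: [-3.137, 0.002, 1.733]
force: [0.7, -0.1, -0.7]
width: 85.1
```

```bash
python3 -c "
from h import *
eye()
t=ctrl.get_image('top');s=ctrl.get_image('scene')
cv2.imwrite('pics/top5.png',t[:,:,::-1]);cv2.imwrite('pics/scene5.png',s[:,:,::-1])
crop(t,270,180,340,240,10,'pics/t5.png');crop(s,205,195,280,265,9,'pics/s5.png')"
```

```text
clk 15.45 leg in hook x 128.77 y 4.66  yaw err -0.09  F along 0.69 across -0.22 z -0.68 Tz 0.008 z 192.21 w 85.1
```

View pics/t5.png

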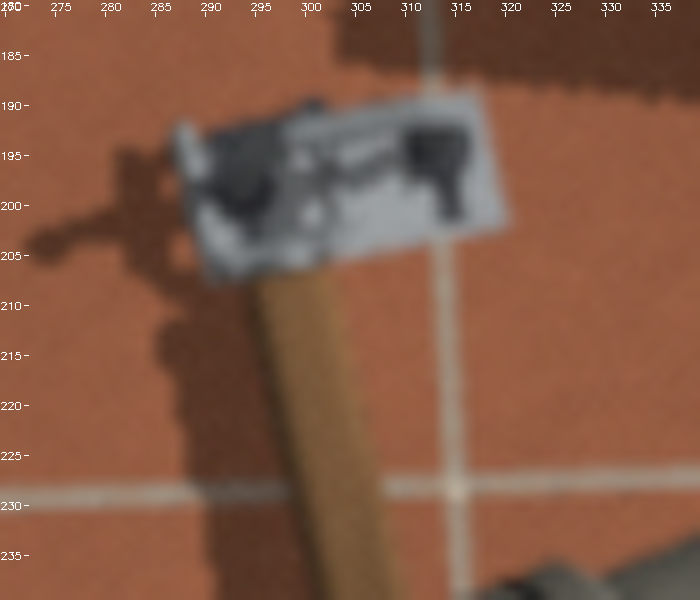

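View pics/s5.png

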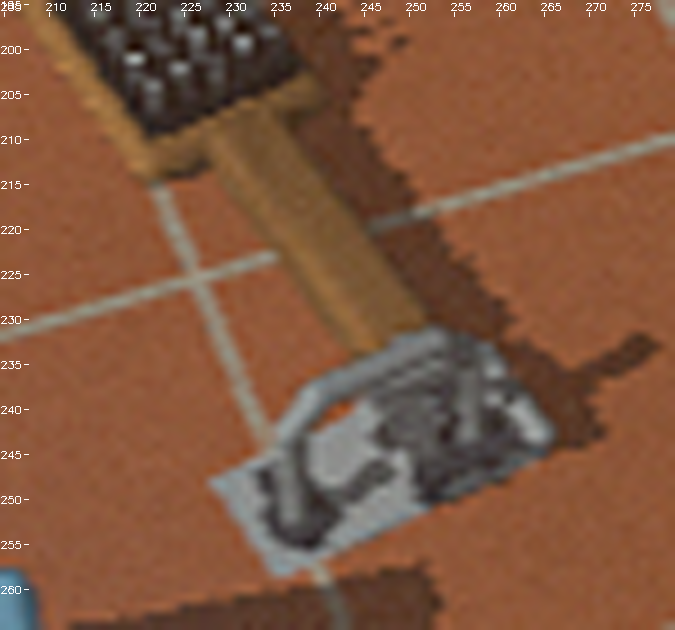

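View pics/scene5.png

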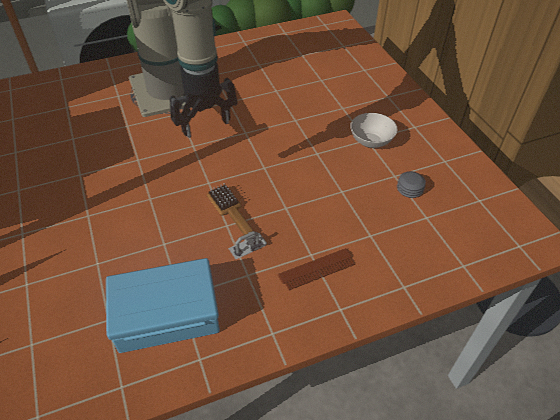

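```bash
python3 -c "
from cell import ctrl
print(ctrl.finish_job())"
```

```text
the job is handed in; nothing more can be done
None
```

The brush is clipped to the eye's +y leg and lying flat on the bench, pins up. The job was handed in at about 15.5 s; no verdict came back.

- **Pressing in:** I held the brush about 3 mm off the bench, square to the loop. The leg met the gate at hook y of about +7, and I pressed in with about 6 N measured along the brush. The push faded and then dropped to nothing with the leg about 21 mm inside. The scene picture after that showed the gate shut behind the leg.
- **Tug:** Drawing back met no resistance until the gate reached the leg, at about x −6.5. I then held about 5.5 N for roughly 1 s (wrist readings 5.4 to 5.7 N along the brush). There was also a downward component of 3 to 4 N, probably friction on the leg. I estimate the total at 6 to 7 N, between the 4 and 10 N limits.
- **Letting go:** I eased forward about 6 mm, lowered the brush to the bench, opened the fingers and backed away. The last pictures show the leg inside the hook, the brush flat, the gripper clear, and the bowl, comb and massager where they were.

**Off plan:**
- During the press the hook drifted sideways, so the leg reached hook y of about +9, and I steered it back.
- The tool also tilted about 1° under load, mostly gone again by the end of the tug.
- In the last pictures the gate is hard to make out against the plate, so its being shut rests on the earlier picture and the tug.

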